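Make up the tea mug and the lidded cup on the reading-room desk

ROBOT

A 6-joint arm with a two-finger parallel gripper is mounted at the origin on the work surface. World frame = base frame: x ahead of the robot, y to its left, z up, the work surface at z = 0. Lengths are in m, angles in degrees, forces in N, time in s.
With the tool pointing down it reaches from about 0.35 to 0.875 m from the base axis. Payload 4.2 kg.
Tool frame: the origin (TCP) lies midway between the tips of the shut fingers; the grasp point (between the pads) lies 19 mm behind it; y points along the fingers, z is the direction in which the jaws open and shut, and the axes are right-handed (so a half turn about y gives the same grasp; the last joint's range is limited). The gripper opens to 87 mm and grips with 3 to 60 N. Pads are 19 mm wide; open, the fingers measure 117 mm over their backs; the gripper's body (75 mm by 190 mm) begins 51 mm behind the grasp point.
Start: joints at [84.259, 22.042, 0.453, 0, -68.411, -14.817], TCP at [0.219, 0.585, 0.223] pointing down, gripper open.
Joint ranges: [-179.83, 179.83], [-69.29, 118.12], [-61.27, 80.66], [-181.25, 117.63], [-171.15, -9.14], [-177.46, 177.46]. Speed limits (degrees/s): [159.86, 159.86, 180, 180, 180, 180].

INTERFACE

Orientations are given as [roll, pitch, yaw] about the fixed x, y, z axes, in that order (R = Rz(yaw) Ry(pitch) Rx(roll)).
In Python, from workcell import env gives the robot as it stands. The module is installed in compiled form; this text tells all that it offers. Calls block until the motion is done:
- env.goto(position, orientation): joint-space move of the TCP to a pose.
- env.move_straight(position, rotation=None, rate=0.15, force_limit=None): straight line of the TCP; rotation=None keeps the orientation; rate is the mean speed in m/s. With force_limit (N) it stops when the force on the tool has changed by that much, and returns True; else False.
- env.set_joints(angles): joint-space move.
- env.gripper_to(opening, grasp_force=None): opening from 0.0 (shut) to 1.0 (fully open); grasp_force is the grip in N (None keeps the last); returns when the fingers have stopped.
- env.dwell(seconds).
- env.inverse_kinematics(position, orientation): joint angles nearest the present ones, or None.
- env.read_state(): the state.
- env.grab_frame(name): name is "side" or "top" or "wrist"; returns a dict with "image" (384x512x3 uint8, blue, green, red), "fx", "fy", "cx", "cy" (pixels), "position" and "orientation" of the camera in the world. Camera axes: x right, y up, looking along -z (the intrinsics and any distortion apply to the point x, -y, -z); pixel columns grow to the right and rows downward; lengths in m; the calibration is good to about 2 mm. A picture is of the moment at which its call begins. There is no depth.
A pose or a line that the arm cannot do raises env.Unreachable and nothing moves.
- env.close_job(): hands the job in, once; it reports no verdict.
Trained networks look in a picture, given as the dict that the camera call returned (one of the last four; its "shot" number tells which), for a name from the list of things; names that differ only in an ending like _2 or _b are one class to them, and where a whole thing is asked for, a point or a joint stands for the part that bears it (a point fixed in the world has none). Each returns a list of dicts, best first, with "score" (0 to 1); they miss things now and then, are a little off and sometimes report something else, mostly with a low value. They report only what shows in the picture. A call takes as long as a camera call. They do not tell look-alikes from the thing itself.
- env.search_frame(picture, thing): "xyz" ([x, y, z] in m, in world coordinates, good to about 4 mm: the middle of the surface that is visible of it).
- env.trace(picture, thing): "mask" (384x512 bool, what is visible of it).
The state is a dict: "clock": time; "joint_positions": joint angles; "qvel": joint speeds; "joint_torque": joint torques, N m; "position": TCP position; "tool_rot": TCP orientation; "force": force on the tool from outside, world axes, zero at the start; "wrist_torque": the same for the moment, N m; "opening": opening from 0.0 (shut) to 1.0 (fully open).
Only numpy, scipy, OpenCV 4.12 (cv2) and the standard library are available. Lean on these libraries where they do the work, as an engineer would, in place of code of your own. Each camera call takes 0.05 s, during which the arm holds its last target. There are 200 camera calls.

TASK

Put the washed tea things on the desk together: stand the tall mug on the middle of the cork coaster and the small cup in the middle of its saucer. Once both stand there, cover the cup with the small lid, hang the strainer in the mug and put the large lid on top of the strainer, everything fully seated and upright. Leave the book, the computer mouse and the stapler where they are.

Things in the scene. Friction and masses are not known exactly. Their poses are not given: they have to be found in the camera images.
- mug_mid (a point): Tall porcelain tea mug without a handle, open on top, standing upright: 62 mm outside diameter (cylindrical from 12 mm above its foot to the rim), 100 mm high, wall 4 mm, so the mouth is 54 mm inside; foot 52 mm across; 260 g or so. The point is on its axis half-way up, 50 mm above the underside; z up.
- cup_mid (a point): Small porcelain tea cup without a handle, open on top, standing upright: 52 mm outside diameter over its upper half, 60 mm high, wall 4 mm (mouth 44 mm inside), tapering below to a foot 36 mm across; about 130 g. The point is on its axis half-way up, 30 mm above the underside; z up.
- strainer_mid (a point): Steel tea strainer standing on its perforated basket (40 mm across at the floor, 47 mm at its top). Above it a wider round collar to hold it by: 60 mm outside, 52 mm inside, from 51 mm above the underside to the top at 76 mm; the flat underside of the collar hangs on the mug's rim. About 70 g. The point is on the axis half-way up, 38 mm above the underside; z up.
- mug_lid_mid (a point): Large porcelain lid, for the tall mug, lying right way up. Round, 62 mm across; plug below (44 mm across, 6 mm deep) that drops into the strainer's collar; knob on top 21 mm across, from 15 to 36 mm above the underside of the plug, widest from 24 to 32 mm. The lid's rim is at 6 to 9 mm. About 75 g. The point is on the axis half-way up, 18 mm above the underside; z up.
- cup_lid_mid (a point): Small porcelain lid, of the small cup; same shape as the large one but 50 mm across, plug 36 mm across and 6 mm deep (drops into the cup's mouth), same knob (21 mm across, 15 to 36 mm above the lid's underside); whole height 36 mm; about 50 g. The point is on the axis half-way up, 18 mm above the underside of the plug; z up.
- coaster: Square cork coaster, 95 mm by 95 mm, 6 mm thick; it stays put. Origin at the centre of its underside, at desk height; z up.
- saucer: Round white porcelain saucer, 110 mm across, rim 14 mm high; it stays put. Its inner floor is flat, 5 mm above the desk and about 62 mm across. Origin at the centre of its underside, at desk height; z up.
- book: Bystander: thick green textbook lying flat, 130 mm by 185 mm, 28 mm thick (origin at the centre of its underside). Leave alone.
- mouse: Bystander: black computer mouse, 105 mm by 60 mm, 32 mm high (origin at the centre of its underside). Leave alone.
- stapler: Bystander: stapler lying on its base, 140 mm by 36 mm, about 48 mm high (origin at the centre of its underside). Leave alone.
Mind the look-alikes: they are no part of the job. Leave any purple look-alike of the part that bears cup_lid_mid alone.

How it is judged (in metres and radians):
On the way, in this order (a step that is already met when the one before it is completed fails the run):
1. the mug stands on the coaster and the cup on the saucer, with strainer and lids not yet on them (horizontal distance between mug_mid and coaster below 0.015 m and z of mug_mid in the frame of coaster between 0.052 and 0.06 m and angle between each of mug_mid, cup_mid's own z axis and vertical below 0.12 rad and horizontal distance between cup_mid and saucer below 0.012 m and z of cup_mid in the frame of saucer between 0.031 and 0.039 m and horizontal distance between each of strainer_mid, mug_lid_mid and mug_mid above 0.04 m and horizontal distance between cup_lid_mid and cup_mid above 0.04 m), for 0.2 s.
2. the strainer hangs in the mug on the coaster, collar resting on the rim, no lid on it yet (horizontal distance between mug_mid and coaster below 0.015 m and z of mug_mid in the frame of coaster between 0.052 and 0.06 m and angle between each of mug_mid, strainer_mid's own z axis and vertical below 0.12 rad and horizontal distance between strainer_mid and mug_mid below 0.007 m and z of strainer_mid in the frame of mug_mid between 0.033 and 0.041 m and horizontal distance between mug_lid_mid and strainer_mid above 0.04 m), for 0.2 s.
3. both lids are seated: the large one on the strainer in the mug, the small one on the cup (horizontal distance between mug_lid_mid and strainer_mid below 0.008 m and z of mug_lid_mid in the frame of strainer_mid between 0.046 and 0.054 m and angle between each of mug_lid_mid, cup_lid_mid's own z axis and vertical below 0.12 rad and horizontal distance between cup_lid_mid and cup_mid below 0.008 m and z of cup_lid_mid in the frame of cup_mid between 0.038 and 0.046 m), for 0.2 s.
At the end, for the whole second after the job is handed in: Mug upright on the coaster within 15 mm of its centre, cup on the saucer within 12 mm; strainer hung in the mug within 7 mm of its axis, large lid on the strainer and small lid on the cup within 8 mm; heights within 4 mm of fully seated, tilts under 0.12 rad; all released and at rest (all of step 3 and horizontal distance between mug_mid and coaster below 0.015 m and z of mug_mid in the frame of coaster between 0.052 and 0.06 m and angle between each of mug_mid, cup_mid, strainer_mid's own z axis and vertical below 0.12 rad and horizontal distance between cup_mid and saucer below 0.012 m and z of cup_mid in the frame of saucer between 0.031 and 0.039 m and horizontal distance between strainer_mid and mug_mid below 0.007 m and z of strainer_mid in the frame of mug_mid between 0.033 and 0.041 m); the robot touches nothing.
It fails at once if the book, the mouse or the stapler is pushed more than 25 mm (distance of any of book, mouse, stapler from where it was at the start of the episode above 0.025 m).
It also fails if it takes over 120 s, if anything falls off the work surface, if the arm or the gripper's body presses on something with over 40 N, if the wrist force passes 120 N, or if a joint passes its speed limit or range.

## Working session

There is one attempt and no reset: what is moved stays moved. The work goes in short steps, each a Python script; the robot and the scene stay as the last script left them, time stands still between calls to the robot, and variables do not carry over. Pictures are saved under pics/ and viewed, about 12 in all and at most 16, crops included, and the job is handed in when it is done.

```bash
mkdir -p pics; python3 - <<'E'
from workcell import env
import cv2
s=env.read_state();print(s['clock'],s['position'],s['tool_rot'],s['opening'])
for c in ['top','side']:
    f=env.grab_frame(c);cv2.imwrite(f'pics/{c}0.png',f['image']);print(c,f['position'],f['orientation'],f['fx'],[k for k in f])
    for n in ['mug_mid','cup_mid','strainer_mid','mug_lid_mid','cup_lid_mid','coaster','saucer','book','mouse','stapler']:
        print(n,[(d['xyz'].round(3).tolist() if hasattr(d['xyz'],'round') else [round(v,3) for v in d['xyz']],round(d['score'],2)) for d in env.search_frame(f,n)][:3])
print(env.read_state()['clock'])
E
```

```text
0.0 [0.21922827 0.58464993 0.2214565 ] [-8.98753933e+01  5.56772527e-03  1.59431044e+02] 0.9984652502122229
top [0.44708719 0.02645209 0.94367887] [ 11.03030192  -0.12023691 -90.95568167] 360.71055943542996 ['image', 'fx', 'fy', 'cx', 'cy', 'position', 'orientation', 'shot']
mug_mid [([0.445, 0.195, 0.044], 0.93)]
cup_mid [([0.488, -0.012, 0.015], 0.61)]
strainer_mid [([0.465, -0.173, 0.059], 0.59)]
mug_lid_mid [([0.442, -0.344, 0.014], 0.71)]
cup_lid_mid [([0.649, 0.02, 0.011], 0.77), ([0.749, 0.125, 0.013], 0.77), ([0.651, 0.108, 0.01], 0.55)]
coaster [([0.642, -0.148, 0.005], 0.85)]
saucer [([0.462, 0.358, 0.012], 0.76)]
book [([0.681, 0.427, 0.025], 0.59)]
mouse [([0.648, -0.379, 0.026], 0.61), ([0.463, -0.171, 0.06], 0.17)]
stapler [([0.761, 0.238, 0.04], 0.93), ([0.464, -0.174, 0.058], 0.75)]
side [ 0.55011034 -0.74026469  0.71185794] [49.39879307  1.23969044 -6.41135376] 365.94548970261343 ['image', 'fx', 'fy', 'cx', 'cy', 'position', 'orientation', 'shot']
mug_mid [([0.451, 0.163, 0.069], 0.9)]
cup_mid [([0.49, -0.025, 0.046], 0.92)]
strainer_mid [([0.463, -0.168, 0.058], 0.73), ([0.473, 0.379, 0.017], 0.27)]
mug_lid_mid [([0.453, -0.351, 0.014], 0.65)]
cup_lid_mid [([0.651, 0.009, 0.013], 0.68), ([0.759, 0.116, 0.014], 0.6), ([0.662, 0.106, 0.014], 0.54)]
coaster [([0.649, -0.156, 0.008], 0.91), ([0.764, 0.237, 0.029], 0.6)]
saucer [([0.474, 0.377, 0.015], 0.62)]
book [([0.682, 0.397, 0.029], 0.97)]
mouse [([0.655, -0.393, 0.029], 0.79)]
stapler [([0.764, 0.236, 0.029], 0.65), ([0.456, -0.348, 0.014], 0.51)]
1.1
```

View pics/top0.png

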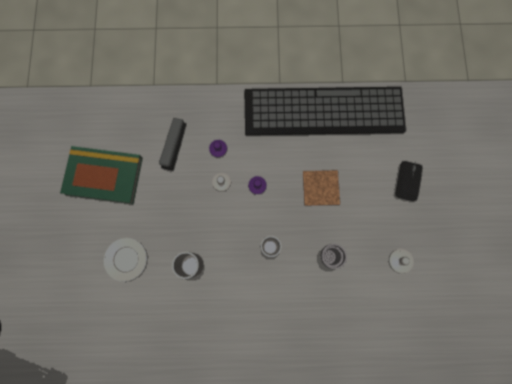

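View pics/side0.png

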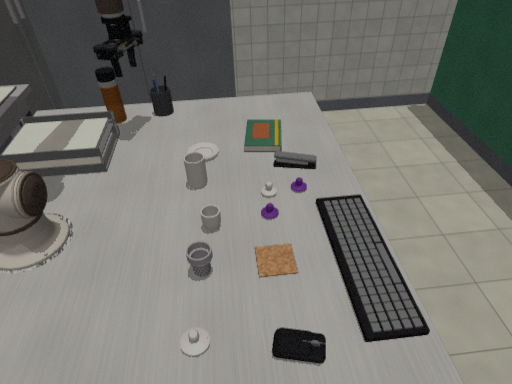

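The top view shows two purple lids, at (218,148) and (257,185). The white small lid is at (221,182), so only that one fits "cup_lid". The large lid is at (401,261), the mug at (187,266), the cup at (271,247), the strainer at (332,258), the coaster at (321,188) and the saucer at (125,260). Next I'll fit the poses from the masks and confirm the lid in a crop.

```bash
cat > h.py <<'E'
from workcell import env
import numpy as np, cv2
from scipy.optimize import least_squares
from scipy.spatial.transform import Rotation as Ro
# profiles (radius, z above own underside)
P={'mug_mid':[(.026,0),(.031,.012),(.031,.1)],'cup_mid':[(.018,0),(.026,.03),(.026,.06)],
'strainer_mid':[(.02,0),(.0235,.051),(.03,.051),(.03,.076)],
'mug_lid_mid':[(.022,0),(.031,.006),(.031,.009),(.0105,.024),(.0105,.032),(.006,.036)],
'cup_lid_mid':[(.018,0),(.025,.006),(.025,.009),(.0105,.024),(.0105,.032),(.006,.036)],
'saucer':[(.03,0),(.055,.014)],'coaster':None}
def proj(f,p):
    c=(np.asarray(p)-f['position'])@Ro.from_euler('xyz',f['orientation'],degrees=True).as_matrix()
    return np.c_[f['cx']+f['fx']*c[:,0]/-c[:,2], f['cy']+f['fy']*c[:,1]/c[:,2]]
def model(n):
    if n=='coaster':
        return np.array([(x,y,z) for x in(-.0475,.0475) for y in(-.0475,.0475) for z in(0,.006)])
    a=np.linspace(0,2*np.pi,48,endpoint=False)
    return np.concatenate([np.c_[r*np.cos(a),r*np.sin(a),0*a+z] for r,z in P[n]])
def cen(pts):
    m=cv2.moments(cv2.convexHull(pts.astype(np.float32)));return np.array([m['m10'],m['m01']])/m['m00']
def mask(f,n,near=None,rad=.05):
    """best-scoring mask whose centroid lies near the projected guess"""
    q=proj(f,[near])[0]; best=None
    for d in env.trace(f,n):
        m=d['mask'].astype(np.uint8)
        k,l,st,ce=cv2.connectedComponentsWithStats(m)
        if k<2: continue
        i=1+np.argmax(st[1:,4]); ys,xs=np.nonzero(l==i)
        pts=np.c_[xs,ys].astype(float); e=np.linalg.norm(cen(pts)-q)
        edge=xs.min()==0 or ys.min()==0 or xs.max()==511 or ys.max()==383
        if best is None or e<best[0]: best=(e,pts,edge,d['score'])
    return best
def locate(frames,n,guess,z0=0.):
    M=model(n)+[0,0,z0]; obs=[]
    for f in frames:
        b=mask(f,n,[guess[0],guess[1],z0+M[:,2].max()/2-z0/2])
        if b is None or b[2]: print(n,'no/edge mask'); continue
        if b[0]>60: print(n,'far mask',b[0]); continue
        obs.append((f,cen(b[1])))
    if not obs: return None
    fun=lambda v:np.concatenate([cen(proj(f,M+[v[0],v[1],0]))-c for f,c in obs])
    r=least_squares(fun,guess,x_scale=.01,diff_step=1e-3)
    print(n,r.x.round(4),'res px',r.fun.round(1)); return r.x
def pose(x,y,z,yaws=range(0,360,15),ref=None):
    """tool-down joint solution nearest the present joints over the yaws"""
    q0=env.read_state()['joint_positions'];best=None
    for w in yaws:
        q=env.inverse_kinematics([x,y,z],[-90,0,w])
        if q is not None:
            c=np.abs(np.array(q)-q0).max()
            if best is None or c<best[0]: best=(c,w)
    return best[1]
def above(x,y,z,yaws=range(0,360,15)):
    w=pose(x,y,z,yaws); env.goto([x,y,z],[-90,0,w]); return w
E
python3 - <<'E'
from h import *
t=env.grab_frame('top');s=env.grab_frame('side')
cv2.imwrite('pics/crop.png',np.hstack([cv2.resize(t['image'][125:205,190:290],(400,320),interpolation=2),cv2.resize(s['image'][165:229,245:325],(400,320),interpolation=2)]))
G={'mug_mid':(.44,.18),'cup_mid':(.48,-.015),'strainer_mid':(.463,-.17),'mug_lid_mid':(.448,-.348),'cup_lid_mid':(.656,.107),'saucer':(.468,.368),'coaster':(.645,-.15)}
import json
R={n:list(locate([t,s],n,g)) for n,g in G.items()};json.dump(R,open('R.json','w'))
for n,g in G.items():
    locate([t],n,g);locate([s],n,g)
print(env.read_state()['clock'])
E
```

```text
mug_mid [0.4471 0.1867] res px [-0.3 -0.5 -0.6  0.6]
cup_mid [ 0.4879 -0.0131] res px [-0.6 -0.8 -0.8  0.9]
strainer_mid [ 0.4628 -0.1621] res px [-0.3 -0.9 -0.9  0.3]
mug_lid_mid no/edge mask
mug_lid_mid [ 0.4477 -0.348 ] res px [-0.  0.]
cup_lid_mid [0.6633 0.1113] res px [-0.3 -0.8 -0.9  0.7]
saucer [0.466  0.3565] res px [-0.6 -1.4 -1.8  1.6]
coaster [ 0.6438 -0.1531] res px [-0.4 -0.4 -0.4  0.5]
mug_mid [0.4459 0.1859] res px [ 0. -0.]
mug_mid [0.4488 0.1896] res px [ 0. -0.]
cup_mid [ 0.4859 -0.0144] res px [-0.  0.]
cup_mid [ 0.4902 -0.0098] res px [-0. -0.]
strainer_mid [ 0.4607 -0.1626] res px [-0. -0.]
strainer_mid [ 0.4648 -0.1613] res px [-0.  0.]
mug_lid_mid [ 0.4477 -0.348 ] res px [-0.  0.]
mug_lid_mid no/edge mask
cup_lid_mid [0.6609 0.1105] res px [ 0. -0.]
cup_lid_mid [0.6664 0.1142] res px [0. 0.]
saucer [0.4625 0.3547] res px [-0. -0.]
saucer [0.4721 0.3657] res px [-0. -0.]
coaster [ 0.6426 -0.154 ] res px [0. 0.]
coaster [ 0.6449 -0.1517] res px [-0. -0.]
2.6
```

View pics/crop.png

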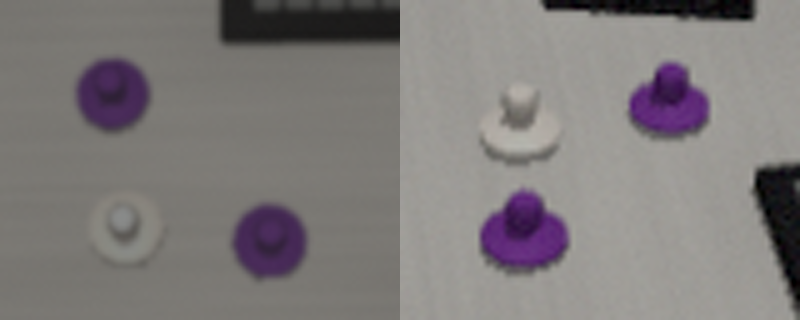

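The crop confirms it: the white small lid is the one I want, with the purple pair beside it. I'll go above the mug and see what the wrist camera gives.

```bash
python3 - <<'E'
from h import *
import json;R=json.load(open('R.json'))
w=above(*R['mug_mid'],.25);print(w)
env.dwell(.2)
f=env.grab_frame('wrist');print(f['position'],f['orientation'],f['fx'],env.read_state()['position'],env.read_state()['joint_positions'])
locate([f],'mug_mid',R['mug_mid'])
print(proj(f,[R['mug_mid']+[0.1]]))
cv2.imwrite('pics/w1.png',f['image'])
E
```

```text
120
[0.48522116 0.12029013 0.41209224] [-1.63791256e+01  2.57051990e-02 -1.49864241e+02] 324.4776303993151 [0.44698724 0.18726694 0.24982397] [ 4.19832367e+01  7.05830905e+00 -1.59592132e+01 -1.51709495e-03
 -6.70016165e+01 -1.19215842e+01]
mug_mid [0.4473 0.1882] res px [0. 0.]
[[260.23123134 173.66788971]]
```

View pics/w1.png

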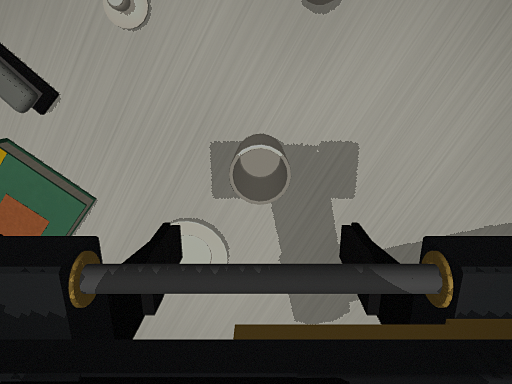

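The wrist view shows the mug at (260,170) and agrees with the fit. I'll check the saucer from close by, then place the mug.

```bash
cat >> h.py <<'E'
def pick(x,y,w,z,force,open_=1.0,hover=.06):
    env.gripper_to(open_)
    env.goto([x,y,z+hover],[-90,0,w])
    env.move_straight([x,y,z],rate=.12)
    env.gripper_to(0.,force); s=env.read_state(); print('grip opening',s['opening'],'tcp',s['position'])
def put(x,y,z,yaws,travel=.24,hover=.03,below=.004,open_=1.0,lim=5,lift=.24):
    p=env.read_state()['position']; env.move_straight([p[0],p[1],travel],rate=.25)
    w=above(x,y,travel,yaws); print('opening carried',env.read_state()['opening'])
    env.move_straight([x,y,z+hover],rate=.2); env.dwell(.15)
    hit=env.move_straight([x,y,z-below],rate=.03,force_limit=lim)
    s=env.read_state(); print('hit',hit,'z',s['position'],'expected',z,'F',np.round(s['force'],1))
    env.gripper_to(open_)
    p=env.read_state()['position']; env.move_straight([p[0],p[1],p[2]+.06],rate=.12)
    env.move_straight([p[0],p[1],max(lift,p[2]+.06)],rate=.3)
E
python3 - <<'E'
from h import *
import json;R=json.load(open('R.json'))
x,y=R['saucer'];above(x,y-.03,.25,[120,135,105]);env.dwell(.2)
f=env.grab_frame('wrist');print('wrist saucer');r=locate([f],'saucer',R['saucer']);cv2.imwrite('pics/w2.png',f['image'])
print(proj(f,[[*R['saucer'],.01]]), [d['xyz'] for d in env.search_frame(f,'saucer')])
m=(.4473,.1878)
w=above(*m,.2,[105,120,135])
pick(*m,w,.053,25)
put(*R['coaster'],.059,range(0,360,15))
print(env.read_state()['clock'])
env.dwell(.2)
t=env.grab_frame('top');s=env.grab_frame('side')
locate([t,s],'mug_mid',R['coaster'],.006)
cv2.imwrite('pics/s3.png',s['image'])
E
```

```text
wrist saucer
saucer [0.4638 0.3573] res px [-0.  0.]
[[248.19015451 177.58293672]] [[0.4639, 0.3583, 0.0089]]
grip opening 0.7168415665696779 tcp [0.44758973 0.18796213 0.05333473]
opening carried 0.7139346837692432
hit True z [ 0.64348626 -0.15314182  0.05941186] expected 0.059 F [-0.9 -0.1  3.8]
14.3417
mug_mid [ 0.6328 -0.1527] res px [ 0.4 -5.8 -5.4  0.4]
```

View pics/w2.png

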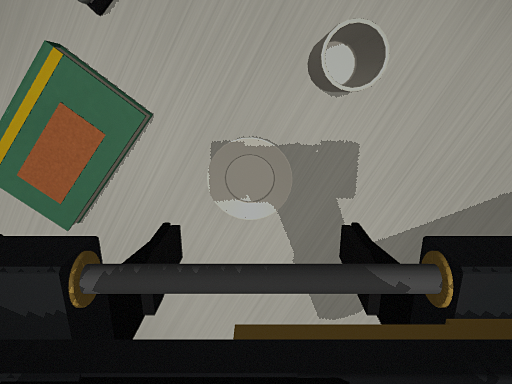

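View pics/s3.png

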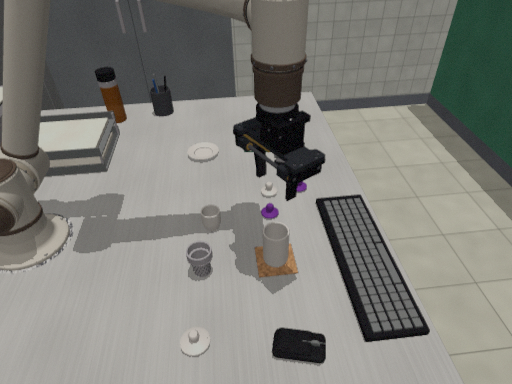

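The mug stands upright on the coaster at about (275,248). The arm hid it in the top view, which explains the bad fit; I'll re-measure with the wrist camera. The saucer is centred at (250,178) in the wrist view, as predicted. Now the cup.

```bash
python3 - <<'E'
from h import *
import json;R=json.load(open('R.json'))
above(.6438,-.1531,.28);env.dwell(.2);f=env.grab_frame('wrist');print('on coaster:')
m=locate([f],'mug_mid',R['coaster'],.006);c=locate([f],'coaster',R['coaster'])
w=above(*R['cup_mid'],.2);env.dwell(.2);f=env.grab_frame('wrist')
c=locate([f],'cup_mid',R['cup_mid'])
if c is None or np.linalg.norm(c-R['cup_mid'])>.008: raise SystemExit('check')
pick(*c,w,.027,20)
put(.464,.3573,.032,range(0,360,15))
env.dwell(.1);t=env.grab_frame('top');s=env.grab_frame('side')
locate([s],'cup_mid',(.464,.3573),.005);locate([t],'mug_mid',R['coaster'],.006);
print(env.read_state()['clock'])
f=env.grab_frame('wrist');locate([f],'cup_mid',(.464,.3573),.005);cv2.imwrite('pics/w4.png',f['image'])
E
```

```text
on coaster:
mug_mid [ 0.6433 -0.1529] res px [ 0. -0.]
coaster [ 0.6367 -0.158 ] res px [-0. -0.]
cup_mid [ 0.4883 -0.0119] res px [0. 0.]
grip opening 0.5906735666069796 tcp [ 0.48841524 -0.01185497  0.02709662]
opening carried 0.5892368678681013
hit True z [0.46381694 0.35703837 0.03207868] expected 0.032 F [-1.4 -0.7  4.6]
cup_mid [0.4676 0.3532] res px [ 0. -0.]
mug_mid [ 0.6417 -0.1538] res px [-0. -0.]
25.6417
cup_mid [0.4566 0.3506] res px [ 0. -0.]
```

View pics/w4.png

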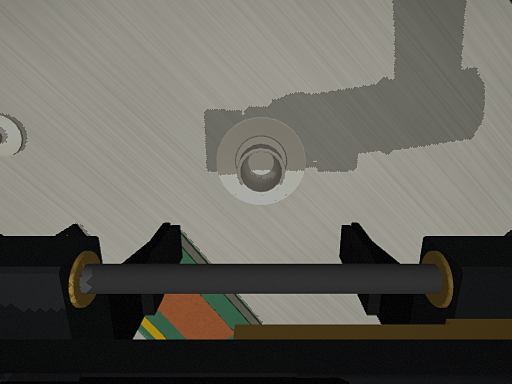

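The cup stands within the saucer's floor, centred near (262,165). The mask fit is off, so I'll overlay the expected rim to settle it, and meanwhile move on to the strainer hover.

```bash
python3 - <<'E'
from h import *
import json;R=json.load(open('R.json'))
f=env.grab_frame('wrist');im=cv2.resize(f['image'][100:220,190:340],(750,600),interpolation=2)
a=np.linspace(0,2*np.pi,60)
for r,z,c in[(.026,.065,(0,0,255)),(.018,.005,(0,255,0)),(.055,.014,(255,0,0))]:
    p=(proj(f,np.c_[.464+r*np.cos(a),.3573+r*np.sin(a),0*a+z])-[190,100])*5
    cv2.polylines(im,[p.astype(np.int32)],True,c,1)
cv2.imwrite('pics/ov.png',im)
w=above(*R['strainer_mid'],.22);env.dwell(.2);f=env.grab_frame('wrist')
c=locate([f],'strainer_mid',R['strainer_mid']);cv2.imwrite('pics/w5.png',f['image']);print(w,env.read_state()['clock'])
E
```

```text
strainer_mid [ 0.4621 -0.1613] res px [0. 0.]
0 27.975
```

View pics/ov.png

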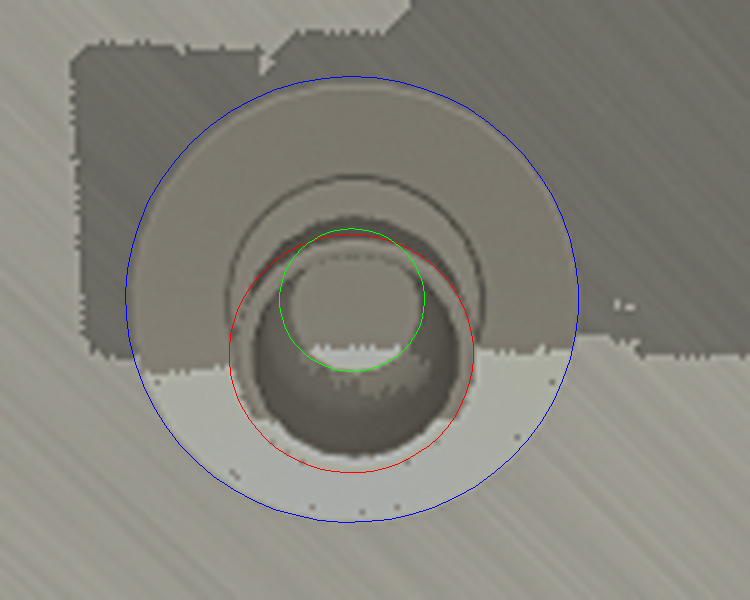

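The overlay matches within about 1 mm, so the cup is centred on the saucer. Now the strainer, with a guard so it isn't released if it stops too high.

```bash
sed -i "s/^    env.gripper_to(open_)\n    p=/&/; /    s=env.read_state(); print('hit'/a\    if s['position'][2]>z+.004: print('TOO HIGH, not released'); return" h.py
python3 - <<'E'
from h import *
c=(.4621,-.1613)
pick(*c,0,.055,15)
put(.6434,-.1531,.110,range(0,360,15),hover=.065,lift=.28)
print(env.read_state()['clock']);env.dwell(.1)
f=env.grab_frame('wrist');im=f['image'].copy();a=np.linspace(0,2*np.pi,60)
for r,z,col in[(.03,.131,(0,0,255)),(.031,.106,(0,255,0))]:
    cv2.polylines(im,[proj(f,np.c_[.6434+r*np.cos(a),-.1531+r*np.sin(a),0*a+z]).astype(np.int32)],True,col,1)
s=env.grab_frame('side')['image']
cv2.imwrite('pics/w6.png',np.hstack([cv2.resize(im[100:240,180:340],(400,350)),cv2.resize(s[180:300,210:347],(400,350))]))
E
```

```text
grip opening 0.6796837100462115 tcp [ 0.46225338 -0.1613349   0.05521525]
opening carried 0.6838773772660404
hit True z [ 0.64346369 -0.15314235  0.11026381] expected 0.11 F [-1.1  0.8  4.3]
36.1083
```

View pics/w6.png

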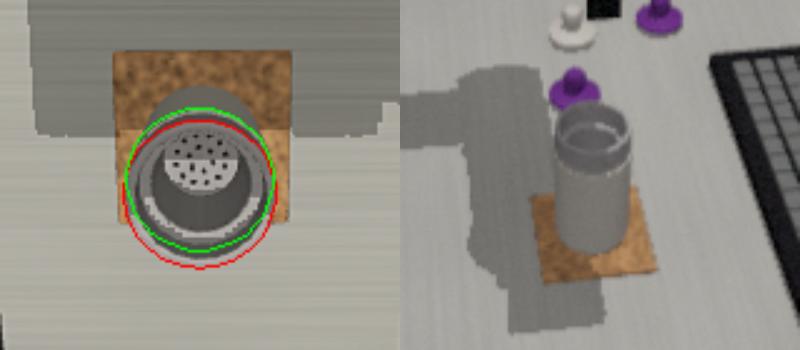

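The strainer hangs level in the mug, with the collar on the rim. Next, the small white lid.

```bash
python3 - <<'E'
from h import *
g=(.663,.111)
w=above(*g,.2);env.gripper_to(.5);env.dwell(.2);f=env.grab_frame('wrist')
c=locate([f],'cup_lid_mid',g);im=f['image'].copy()
if c is not None:
    for z,r in((.009,.025),(.036,.006)):
        a=np.linspace(0,2*np.pi,60);cv2.polylines(im,[proj(f,np.c_[c[0]+r*np.cos(a),c[1]+r*np.sin(a),0*a+z]).astype(np.int32)],True,(0,0,255),1)
cv2.imwrite('pics/w7.png',im);print(w,env.read_state()['clock'])
E
```

```text
cup_lid_mid [0.6632 0.1135] res px [0. 0.]
0 38.6667
```

View pics/w7.png

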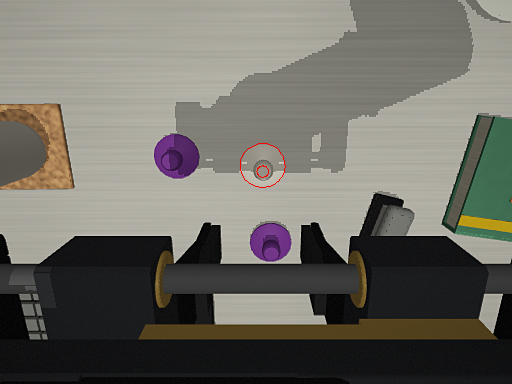

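The fit sits on the white lid and its knob at (263,170), with clear space for the fingers. I'll place it on the cup, then fetch the large lid.

```bash
python3 - <<'E'
from h import *
pick(.6632,.1130,0,.016,15,open_=.5)
put(.464,.357,.075,range(0,360,15),open_=.5)
print(env.read_state()['clock']);env.dwell(.1)
s=env.grab_frame('side')['image'];f=env.grab_frame('wrist')['image']
g=(.4477,-.348);w=above(*g,.2);env.dwell(.2);f2=env.grab_frame('wrist')
c=locate([f2],'mug_lid_mid',g);im=f2['image'].copy();print(w,c)
if c is not None:
    for z,r in((.009,.031),(.036,.006)):
        a=np.linspace(0,2*np.pi,60);cv2.polylines(im,[proj(f2,np.c_[c[0]+r*np.cos(a),c[1]+r*np.sin(a),0*a+z]).astype(np.int32)],True,(0,0,255),1)
cv2.imwrite('pics/w8.png',np.hstack([cv2.resize(q,(266,300)) for q in(s[120:180,177:230],f[100:220,210:316],im[100:230,200:315])]))
E
```

```text
grip opening 0.22911877788127238 tcp [0.66342873 0.11310315 0.01643589]
opening carried 0.22853296059683972
hit True z [0.46393994 0.3568121  0.07535671] expected 0.075 F [-1.6 -0.7  4.3]
46.6583
mug_lid_mid [ 0.4489 -0.3472] res px [-0.  0.]
285 [ 0.44886931 -0.34720518]
```

View pics/w8.png

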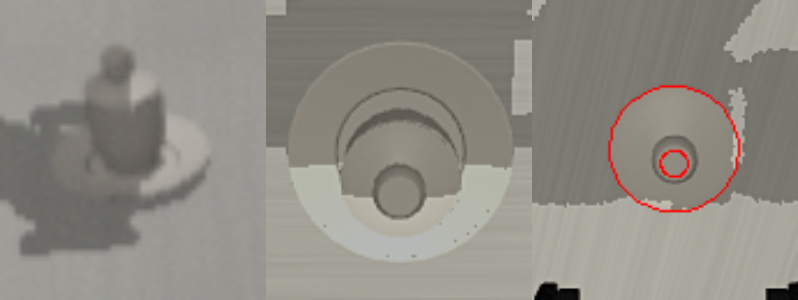

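The small lid is seated on the cup: level, at the expected height. The large-lid fit also lies well on its picture, so I'll place it.

```bash
python3 - <<'E'
from h import *
pick(.4489,-.3472,285,.016,18,open_=.5)
put(.6434,-.1531,.141,range(0,360,15),travel=.26,open_=.5,lift=.3)
print(env.read_state()['clock']);env.dwell(.3)
s=env.grab_frame('side');f=env.grab_frame('wrist');im=f['image'].copy();a=np.linspace(0,2*np.pi,60)
for z,r in((.134,.031),(.161,.006)):
    cv2.polylines(im,[proj(f,np.c_[.6434+r*np.cos(a),-.1531+r*np.sin(a),0*a+z]).astype(np.int32)],True,(0,0,255),1)
cv2.imwrite('pics/w9.png',np.hstack([cv2.resize(s['image'][180:300,210:347],(400,350)),cv2.resize(im[100:240,180:340],(400,350))]))
s=env.read_state();print(s['position'],s['force'])
E
```

```text
grip opening 0.22867252807108046 tcp [ 0.44909914 -0.34729294  0.01641301]
opening carried 0.23424410743052249
hit True z [ 0.64319778 -0.15312358  0.14141327] expected 0.141 F [-0.7  0.6  3.6]
57.3417
[ 0.64226228 -0.15297408  0.29910171] [-0.11047892 -0.07727267 -0.73486866]
```

View pics/w9.png

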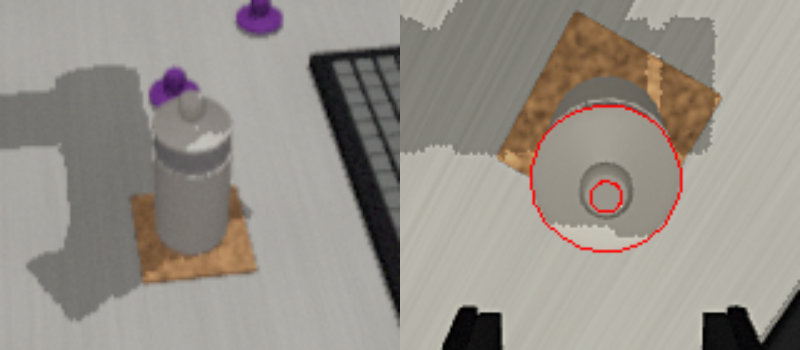

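The large lid is level on the strainer, and its rim and knob match the overlay. The gripper is clear, so I'm handing in.

```bash
python3 -c "
from workcell import env
env.close_job();print(env.read_state()['clock'])"
```

```text
the job is handed in; nothing more can be done
the job is handed in; nothing more can be done
```

I handed the job in at about 58 s of robot time, with everything placed; no verdict was reported. The mug is on the coaster and the cup on its saucer. The white small lid is on the cup, the strainer hangs in the mug, and the large lid is on the strainer.

- **Seating:** each placing touched down within 0.5 mm of its expected seated height. Close-ups showed the pieces upright and centred to about 1–2 mm.
- **Leave-alone items:** I never reached for the purple look-alikes, the book, the mouse or the stapler. I did not re-measure where they are.
- **Checks that disagreed:**
  - **Mug:** one fit was off by about 10 mm because the arm hid the mug in the top view. Later wrist and top views gave 1–2 mm.
  - **Cup:** one mask fit of the cup on the saucer was off by about 10 mm. A rim overlay showed the cup centred to about 1 mm.
  - **Coaster:** one fit was off by about 8 mm with the mug covering part of it, and I did not use it. The mug's centring rests on the earlier fit of the uncovered coaster.

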